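# Refit the knurled cap on the workshop air filter

## Robot

A 7-joint arm with a two-finger parallel gripper is mounted at the origin on the work surface. World frame = base frame: x ahead of the robot, y to its left, z up, the work surface at z = 0. Lengths are in m, angles in rad, forces in N, time in s.
With the tool pointing down it reaches from about 0.4 to 0.85 m from the base axis. Payload 4.4 kg.
Tool frame: the origin (TCP) lies on the centre line of the jaws, within the pads' length; the fingertips stand 11 mm ahead of it and the grasp point (between the pads) lies 8 mm behind it; z points along the fingers, y is the direction in which the jaws open and shut (so a half turn about z gives the same grasp; the last joint's range is limited). The gripper opens to 94 mm and grips with 3 to 60 N. Pads are 16 mm wide; open, the fingers measure 119 mm over their backs; the gripper's body (75 mm by 177 mm) begins 78 mm behind the grasp point.
Start: joints at [1.124, 0.628, 0.038, 1.517, -0.027, 0.996, -0.02], TCP at [0.242, -0.603, 0.216] pointing down, gripper open.
Joint ranges: [-3.06, 3.06], [-0.37, 2.12], [-1.25, 1.32], [0.18, 2.47], [-1.1, 4.24], [0.23, 1.98], [-2.94, 2.94]. Speed limits (rad/s): [2.57, 2.57, 3.14, 3.14, 3.14, 3.14, 3.14].

## Interface

Orientations are given as [roll, pitch, yaw] about the fixed x, y, z axes, in that order (R = Rz(yaw) Ry(pitch) Rx(roll)).
In Python, from rig import ctrl, vision gives the robot as it stands.
- The arm moves only by the tool jog_arm, never from a script. Its argument "rows" is a list of rows, each an object with "fingers": the closure in counts, from 0 (fully open) to 255 (shut); "offset": the shift along the tool's x, y, z in cm, a list of three; "twist": the turn, a rotation vector about the tool's x, y, z in degrees, a list of three. A call has exactly 8 rows; each row is the pose to reach, as a shift and turn from the pose measured when the call began, along the tool's axes at that moment; what a row does not reach only later rows make up. A row lasts 1/8 s, in which the tool goes at most 62.5 mm and 10.7 degrees, less where a joint would pass 70% of its speed; a pose out of reach is approached as far as the arm can. A call with a gripper value outside its range is refused whole. The fingers move at their own pace and stop on an object; "force" is the grip in N (left out, the last holds). Time passes only in rows, so rows that repeat a pose let the fingers close, or fill a call up. It gives the time, the measured TCP pose, the force and the opening at its end, in the units of the state.
- ctrl.state(): the state, without advancing time (a new reading comes with each control period).
- vision.get_image(name): name is "scene" or "top"; returns the picture (480x640x3 uint8, red, green, blue); there is no depth.
- vision.calibration(name): a dict with "fov_y" (degrees; the focal length in pixels is half the picture's height over the tangent of half this angle, whatever the lens; pixels are square), "cx", "cy" (the principal point, pixels), "cam_to_world" (4x4, takes a point from camera to world coordinates). Camera axes: x right, y down, z forward; pixel columns grow to the right and rows downward; lengths in m; the calibration is good to about 2 mm. A picture is of the moment at which its call begins. calibration takes no time and is no camera call.
- ctrl.close_job(): hands the job in, once; it reports no verdict.
The state is a dict: "clock": time; "qpos": joint angles; "joint_vel": joint speeds; "tau": joint torques, N m; "tool_pos": TCP position; "tool_rot": TCP orientation; "contact_force": force on the tool from outside, world axes, zero at the start; "ft_torque": the same for the moment, N m; "grip_width": opening from 0.0 (shut) to 1.0 (fully open).
Only numpy, scipy, OpenCV 4.12 (cv2) and the standard library are available. Lean on these libraries where they do the work, as an engineer would, in place of code of your own. Each camera call takes 0.05 s, during which the arm holds its last target. There are 200 camera calls.

## Task

Refit the blue knurled cap on the air filter on the bench: set it over the steel neck and turn it until its hidden keyways drop over the three pins, then push it down against the spring until it sits fully home on the housing. Finish while still holding it pushed home with the gripper, because the spring lifts it again if you let go. Leave the other things on the bench where they are.

Things in the scene. Friction and masses are not known exactly. Their poses are not given: they have to be found in the camera images.
- cap: Blue knurled round cap, 57 mm across the knurl, 40 mm tall, about 0.15 kg, standing mouth down on the bench at the start. Origin: centre of its underside (the mouth); z axis up through its closed top. Round for gripping: any yaw will do.
- cap_bore (a point): Centre of the flat roof of the cap's blind bore, 30 mm above its underside. Bore 40.4 mm across, with three full-depth keyways 11 mm wide, 4 mm deep, 120 degrees apart. They are hidden and their angle is not marked: press lightly and turn, either way, up to a third of a turn. About 6 degrees off either side still goes in.
- housing: Air filter housing fixed to the bench: dark steel foot 130 mm square, 12 mm thick; green bowl 58 mm across; brass side ports at 72 mm height reaching 50 mm from the axis; aluminium head 60 mm across whose flat top, the seat, is 115 mm above the bench. Origin: centre of the underside of the foot; z up along the neck's axis.
- seat (a point): Centre of the seat, on the neck's axis, 115 mm above the bench. The cap is home when its underside rests here.
- neck_top (a point): Centre of the top of the steel neck, 24 mm above the seat. Neck 38 mm across, its top 4 mm tapered to 31 mm. Three round brass pins 6 mm thick, 120 degrees apart, stick out 4 mm from it, their tops 12 mm above the seat: an unmatched cap stands on them, its underside 12 mm above the seat.
- plunger (a joint): White sprung plunger, 24 mm across, in the middle of the neck, its top 38 mm above the seat when free. Value: how far it is pressed down, in m, 0 when free. It meets the cap's bore roof when the cap's underside is 8 mm above the seat, pushing back with 2 N, and with about 10 N at home, where it reads 0.008.
- spool: Bystander: white tape spool, 54 mm across, 24 mm tall; origin at the centre of its underside.
- coupling: Bystander: brass pipe coupling, 44 mm across, 34 mm tall; origin at the centre of its underside.
- driver: Bystander: screwdriver with orange handle, lying on the bench along its own x axis.
- wrench: Bystander: steel wrench lying on the bench along its own x axis.
- glue: Bystander: yellow glue bottle, 60 mm across, 150 mm tall; origin at the centre of its underside.
- offcut: Bystander: wooden offcut 120 x 60 x 30 mm lying flat; origin at the centre of its underside.
- tin: Bystander: tin can 70 mm across, 85 mm tall; origin at the centre of its underside.
Things that resemble listed ones, but are neither listed nor needed, are in the scene too. Several things look just like the cap: the one meant starts farthest from the robot's base. What is shaped like the housing but orange is not meant.

How it is judged:
By the outcome, as a careful person would: the job done as asked, in the order asked, and still so for the second after the job is handed in, while the arm keeps its last pose, push and grip.
It also fails if it takes over 54 s, if anything falls off the work surface, if the arm or the gripper's body presses on something with over 40 N, if the wrist force passes 120 N, or if a joint passes its speed limit or range.

## Working session

There is one attempt and no reset: what is moved stays moved. The work goes in short steps, Python scripts to look and compute and a tool call to move; the robot and the scene stay as the last step left them, time stands still between calls to the robot, and variables do not carry over. Pictures are saved under pics/ and viewed, about 8 in all and at most 12, crops included, and the job is handed in when it is done.

Besides the shell and the picture viewer there is one more tool, called as a command line: name --argument value ..., lists and objects as JSON in quotes. jog_arm: Moves the arm, as the interface text tells. Its arguments: {"type":"object","properties":{"rows":{"type":"array","items":{"type":"object","properties":{"fingers":{"type":"number"},"offset":{"type":"array","items":{"type":"number"}},"twist":{"type":"array","items":{"type":"number"}}}}},"force":{"type":"number"}},"required":["rows"]}

```bash
mkdir -p pics; ls
python3 - <<'E'
from rig import ctrl, vision
import cv2, numpy as np
for n in("scene","top"):
    im=vision.get_image(n); cv2.imwrite(f"pics/{n}0.png",im[:,:,::-1])
    c=vision.calibration(n); print(n,c["fov_y"],c["cx"],c["cy"],np.round(c["cam_to_world"],4).tolist(), [k for k in c])
print(ctrl.state())
E
```

```text
pics
scene 46.480850101024856 312.0223740696888 236.1228774344053 [[-0.0944, 0.7332, -0.6735, 1.3266], [0.9955, 0.0645, -0.0694, 0.0306], [-0.0074, -0.677, -0.736, 0.9422], [0.0, 0.0, 0.0, 1.0]] ['fov_y', 'cx', 'cy', 'cam_to_world']
top 54.161268473913154 310.7657355231133 237.20482734533826 [[0.143, -0.965, 0.2198, 0.3777], [-0.9897, -0.1397, 0.0306, -0.0558], [0.0011, -0.2219, -0.9751, 0.9822], [0.0, 0.0, 0.0, 1.0]] ['fov_y', 'cx', 'cy', 'cam_to_world']
{'clock': 0.1, 'qpos': array([ 1.12419294,  0.62926552,  0.0384535 ,  1.51821534, -0.0269932 ,
        0.99632955, -0.02001099]), 'joint_vel': array([ 2.79830893e-04, -1.21434261e-03, -4.52871990e-04, -2.16770894e-03,
        8.25701800e-05,  6.49086047e-04, -4.84081302e-04]), 'tau': array([ 3.12728480e-03, -5.50789368e+01,  1.14734765e+00, -1.87116158e+01,
       -5.21936291e-02,  1.92384497e-02,  4.25592532e-05]), 'tool_pos': array([ 0.24139459, -0.60290213,  0.21565538]), 'tool_rot': array([-3.13989334e+00,  2.76759923e-05,  3.80790239e-01]), 'contact_force': array([0.34312327, 0.71740718, 0.42729149]), 'ft_torque': array([-0.0261956 , -0.01070271,  0.03207339]), 'grip_width': 0.997964339854942}
```

View pics/scene0.png

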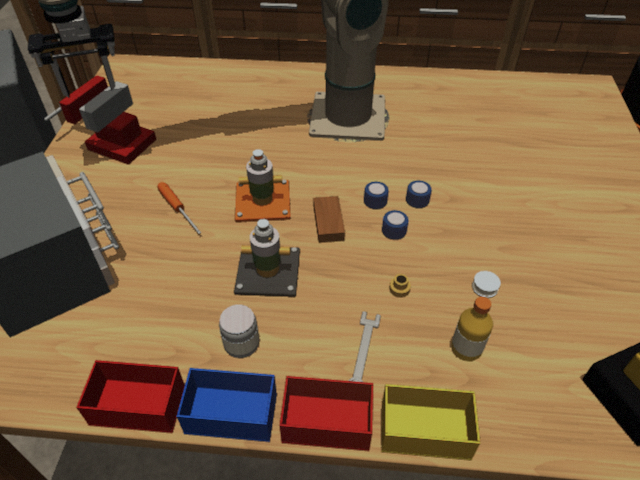

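View pics/top0.png

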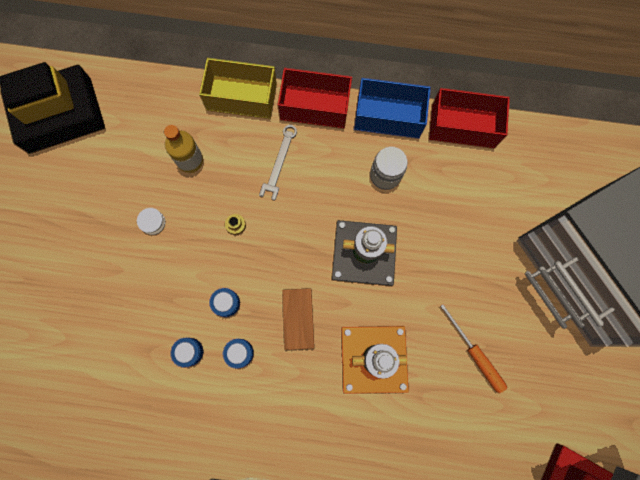

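Scene view: three cap-like things at (376,195), (419,194), (395,224); in the top view (186,352), (238,353), (224,303). The one at scene (395,224)/top (224,303) looks farthest from the base. The dark-foot housing is at scene (267,255), top (366,250), and the orange one is a decoy. I'll measure all of these next.

```bash
cat > h.py <<'E'
import cv2, numpy as np
from rig import ctrl, vision
def ray(n,u,v):
    c=vision.calibration(n); f=240/np.tan(np.radians(c["fov_y"]/2)); T=np.array(c["cam_to_world"])
    d=T[:3,:3]@np.array([(u-c["cx"])/f,(v-c["cy"])/f,1.]); return T[:3,3],d/np.linalg.norm(d)
def plane(n,u,v,z):
    o,d=ray(n,u,v); return o+d*(z-o[2])/d[2]
def tri(a,b):
    (o1,d1),(o2,d2)=ray("scene",*a),ray("top",*b)
    A=np.c_[d1,-d2]; s=np.linalg.lstsq(A,o2-o1,rcond=None)[0]
    p,q=o1+s[0]*d1,o2+s[1]*d2; return (p+q)/2,np.linalg.norm(p-q)
def blobs(mask,amin,amax):
    n,l,st,ce=cv2.connectedComponentsWithStats(mask.astype(np.uint8))
    return [(ce[i],st[i],l==i) for i in range(1,n) if amin<st[i,4]<amax]
E
python3 - <<'E'
from h import *
P={}
for n,box in(("scene",(340,170,450,250)),("top",(150,270,270,380))):
    im=cv2.imread(f"pics/{n}0.png"); x0,y0,x1,y1=box
    hsv=cv2.cvtColor(im,cv2.COLOR_BGR2HSV)[y0:y1,x0:x1]
    blue=(hsv[...,0]>100)&(hsv[...,0]<130)&(hsv[...,1]>110)
    wh=(hsv[...,2]>130)&(hsv[...,1]<90)
    P[n]=[c+[x0,y0] for c,s,_ in blobs(wh,60,900)]
    for c,s,_ in blobs(blue,100,3000):print(n,"blue",c+[x0,y0],s[2:])
    for p in P[n]:print(n,"white",p.round(1),plane(n,*p,.04).round(4),"r",np.linalg.norm(plane(n,*p,.04)[:2]).round(3))
im=cv2.imread("pics/top0.png");hsv=cv2.cvtColor(im,cv2.COLOR_BGR2HSV)
dark=np.zeros((480,640),np.uint8);dark[210:295,322:408]=(hsv[210:295,322:408,1]<80)
b=max(blobs(dark,500,9000),key=lambda t:t[1][4])
cnt=cv2.findContours(b[2].astype(np.uint8),cv2.RETR_EXTERNAL,cv2.CHAIN_APPROX_NONE)[0][0]
bx=cv2.boxPoints(cv2.minAreaRect(cnt)); w=np.array([plane("top",*p,.012) for p in bx])
print("foot px",bx.round(1).tolist(),"centre",w.mean(0).round(4),"sides",np.linalg.norm(w-np.roll(w,1,0),axis=1).round(4))
s=cv2.imread("pics/scene0.png")
a=cv2.resize(im[205:295,320:410],(400,400),interpolation=cv2.INTER_CUBIC)
c=cv2.resize(im[280:380,160:260],(400,400),interpolation=cv2.INTER_CUBIC)
d=cv2.resize(s[205:305,225:325],(400,400)[:2],interpolation=cv2.INTER_CUBIC)
cv2.imwrite("pics/crop1.png",cv2.resize(np.hstack([a,c]),(800,400)))
E
```

```text
scene blue [395.75221239 221.51327434] [ 24  16 113]
scene white [376.3 188.2] [0.3334 0.0834 0.04  ] r 0.344
scene white [419.4 187.1] [0.3207 0.1853 0.04  ] r 0.37
scene white [395.6 217.9] [0.4288 0.1282 0.04  ] r 0.448
top blue [225.78175896 303.08143322] [ 29  29 307]
top blue [188.70833333 351.76666667] [ 32  29 360]
top blue [239.24528302 352.95283019] [ 29  29 318]
top white [222.7 301.2] [0.4351 0.1291 0.04  ] r 0.454
top white [183.9 352. ] [0.3275 0.1857 0.04  ] r 0.377
top white [236.4 353. ] [0.3402 0.084  0.04  ] r 0.35
foot px [[331.29998779296875, 279.3999938964844], [336.8999938964844, 219.89999389648438], [398.29998779296875, 225.6999969482422], [392.70001220703125, 285.20001220703125]] centre [ 0.5808 -0.1425  0.012 ] sides [0.1277 0.1285 0.1314 0.1282]
```

View pics/crop1.png

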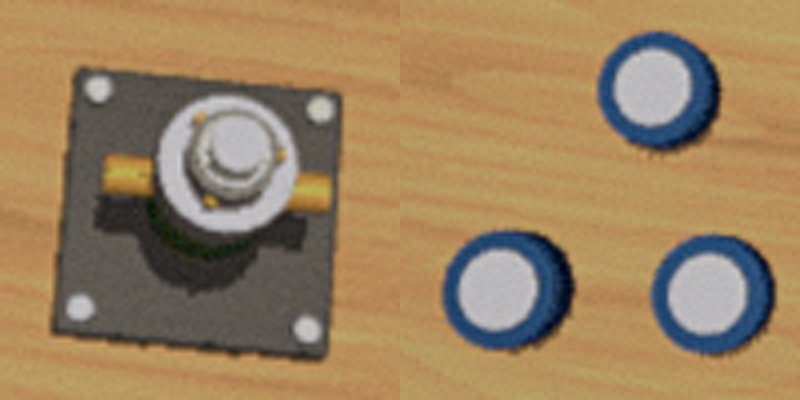

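The crop confirms it: the farthest cap is top (224,303), r≈0.45 m against 0.35 and 0.37. The dark foot measures 128–131 mm, as specified, and its three pins can be seen. The two views differ by about 6 mm in x, so I'll triangulate and also get the housing axis from the head and plunger.

Run:
```python
from h import *
for a,b in(((376.3,188.2),(236.4,353)),((419.4,187.1),(183.9,352)),((395.6,217.9),(222.7,301.2))):
    p,g=tri(a,b);print("cap",p.round(4),g.round(4))
# head-top circle in top view (z=.115): bright disc ; plunger tops
im=cv2.imread("pics/top0.png");s=cv2.imread("pics/scene0.png")
g=cv2.cvtColor(im,cv2.COLOR_BGR2HSV)
m=np.zeros((480,640),bool);m[222:262,350:392]=((g[...,2]>135)&(g[...,1]<70))[222:262,350:392]
b=max(blobs(m,100,3000),key=lambda t:t[1][4])
cnt=max(cv2.findContours(b[2].astype(np.uint8),0,cv2.CHAIN_APPROX_NONE)[0],key=len)
e=cv2.fitEllipse(cv2.convexHull(cnt));print("head",e, plane("top",*e[0],.115).round(4))
for dx in(-e[1][0]/2,e[1][0]/2):print(plane("top",e[0][0]+dx,e[0][1],.115).round(4))
c=cv2.resize(s[205:285,225:305],(400,400),interpolation=cv2.INTER_CUBIC);d=cv2.resize(im[220:260,350:390],(400,400),interpolation=cv2.INTER_CUBIC)
cv2.imwrite("pics/crop2.png",np.hstack([c,d]))
print("foot in scene via corners later")
```

```text
cap [0.3405 0.083  0.0465] 0.0002
cap [0.3278 0.1842 0.0464] 0.0002
cap [0.4348 0.1277 0.0461] 0.0002
head ((370.7932434082031, 241.39170837402344), (30.32956886291504, 31.30001449584961), 115.11531829833984) [ 0.5814 -0.1421  0.115 ]
[ 0.5773 -0.1137  0.115 ]
[ 0.5855 -0.1705  0.115 ]
foot in scene via corners later
```

View pics/crop2.png

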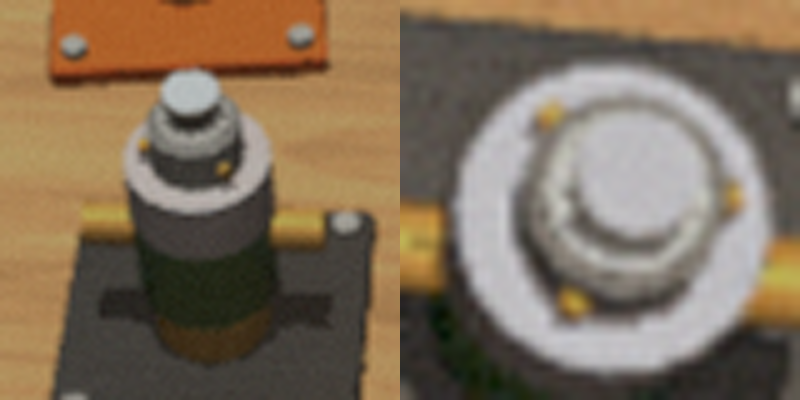

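jog_arm --rows '[{"fingers": 0,"offset": [5,-3,-1],"twist": [0,0,0]},{"fingers": 0,"offset": [9,-7,-1],"twist": [0,0,0]},{"fingers": 0,"offset": [13,-11,-1],"twist": [0,0,0]},{"fingers": 0,"offset": [17,-15,-1],"twist": [0,0,0]},{"fingers": 0,"offset": [21,-19,-1],"twist": [0,0,0]},{"fingers": 0,"offset": [25,-23,-1],"twist": [0,0,0]},{"fingers": 0,"offset": [29,-27,-1],"twist": [0,0,0]},{"fingers": 0,"offset": [32,-31,-1],"twist": [0,0,0]}]'

```text
clock: 1.1
tool_pos: [0.4241, -0.194, 0.2261]
tool_rot: [-3.14, -0.0, 0.382]
contact_force: [0.2, 0.2, 0.0]
grip_width: 1.002
```

The crops show the plunger at about scene (263,224) / top (374,237). The head and foot centres agree to 1 mm at (0.581,-0.142). Next I move over the cap and check the triangulation against the plunger's known height.

jog_arm --rows '[{"fingers": 0,"offset": [1.8,-4,0],"twist": [0,0,0]},{"fingers": 0,"offset": [3.6,-8,0],"twist": [0,0,0]},{"fingers": 0,"offset": [5.4,-12,0],"twist": [0,0,0]},{"fingers": 0,"offset": [7.2,-16,0],"twist": [0,0,0]},{"fingers": 0,"offset": [9,-20.3,2],"twist": [0,0,0]},{"fingers": 0,"offset": [10.8,-24.5,5],"twist": [0,0,0]},{"fingers": 0,"offset": [13,-29.5,9],"twist": [0,0,0]},{"fingers": 0,"offset": [13,-29.5,12],"twist": [0,0,0]}]'

```text
clock: 2.1
tool_pos: [0.4346, 0.1328, 0.1054]
tool_rot: [-3.138, -0.002, 0.389]
contact_force: [-0.6, -0.0, -1.2]
grip_width: 0.998
```

Run:
```python
from h import *
p,g=tri((263,223.6),(374.2,237));print("plunger",p.round(4),g.round(4),plane("scene",263,223.6,.153).round(4),plane("top",374.2,237,.153).round(4))
print(ctrl.state()["tool_pos"],ctrl.state()["qpos"].round(2))
a=vision.get_image("top")[:,:,::-1];b=vision.get_image("scene")[:,:,::-1]
cv2.imwrite("pics/top1.png",a);cv2.imwrite("pics/scene1.png",b)
a=cv2.resize(a[230:370,140:280],(400,400),interpolation=cv2.INTER_CUBIC);b=cv2.resize(b[130:250,335:455],(400,400),interpolation=cv2.INTER_CUBIC)
cv2.imwrite("pics/crop3.png",np.hstack([a,b]))
```

```text
plunger [ 0.581  -0.1428  0.1545] 0.001 [ 0.5796 -0.1426  0.153 ] [ 0.5814 -0.1435  0.153 ]
[0.43459553 0.13280899 0.10543736] [-0.31  0.54 -0.06  2.15  0.07  0.45 -1.61]
```

View pics/crop3.png

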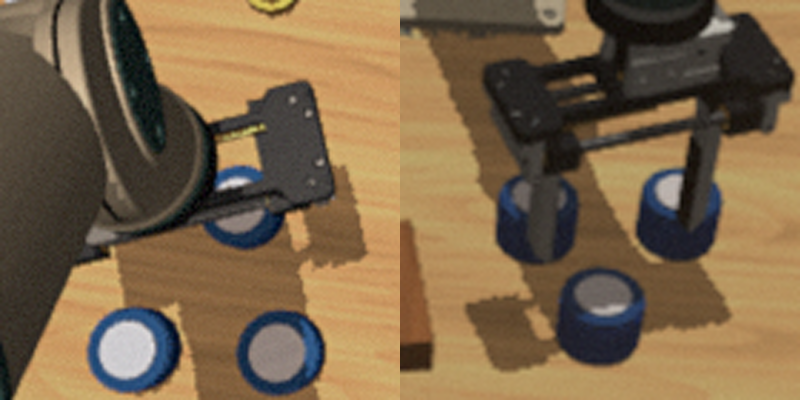

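The plunger triangulates at z=0.1545 (should be 0.153), and the housing axis is (0.581,-0.143). The crop shows the target in the middle between the fingers, with the other caps clear of their path. Descending and gripping.

jog_arm --rows '[{"fingers": 0,"offset": [-0.1,0.4,2],"twist": [0,0,0]},{"fingers": 0,"offset": [-0.1,0.4,4],"twist": [0,0,0]},{"fingers": 0,"offset": [-0.1,0.4,6],"twist": [0,0,0]},{"fingers": 0,"offset": [-0.1,0.4,7.5],"twist": [0,0,0]},{"fingers": 0,"offset": [-0.1,0.4,8.5],"twist": [0,0,0]},{"fingers": 0,"offset": [-0.1,0.4,8.5],"twist": [0,0,0]},{"fingers": 0,"offset": [-0.1,0.4,8.5],"twist": [0,0,0]},{"fingers": 0,"offset": [-0.1,0.4,8.5],"twist": [0,0,0]}]'

```text
clock: 3.2
tool_pos: [0.4328, 0.1243, 0.0198]
tool_rot: [-3.14, 0.005, 0.384]
contact_force: [0.6, -0.0, 0.3]
grip_width: 0.999
```

Run:
```python
from h import *
a=vision.get_image("top")[:,:,::-1];b=vision.get_image("scene")[:,:,::-1]
cv2.imwrite("pics/top2.png",a);cv2.imwrite("pics/scene2.png",b)
b=b.copy()
c=vision.calibration("scene"); f=240/np.tan(np.radians(c["fov_y"]/2));W=np.linalg.inv(np.array(c["cam_to_world"]))
s=ctrl.state();p=s["tool_pos"];y=s["tool_rot"][2];ty=np.array([np.sin(y),-np.cos(y),0])
B=cv2.resize(b[150:250,335:455],(720,600),interpolation=cv2.INTER_CUBIC)
for k in(-.047,0,.047):
    q=p+ty*k; q[2]=p[2]-.011 if k else .04
    v=W@np.r_[q,1];u=f*v[:2]/v[2]+[c["cx"],c["cy"]];print(k,u)
    cv2.circle(B,tuple(int(t) for t in (u-[335,150])*6),4,(0,0,255),-1)
cv2.imwrite("pics/crop4.png",B);print(p,y,s["contact_force"])
```

```text
-0.047 [411.49808134 224.25746705]
0 [393.93948773 218.98426474]
0.047 [373.36144147 232.96436918]
[0.43256394 0.12458439 0.01951326] 0.3843661081327081 [0.14704227 0.73046848 0.33889607]
```

View pics/crop4.png

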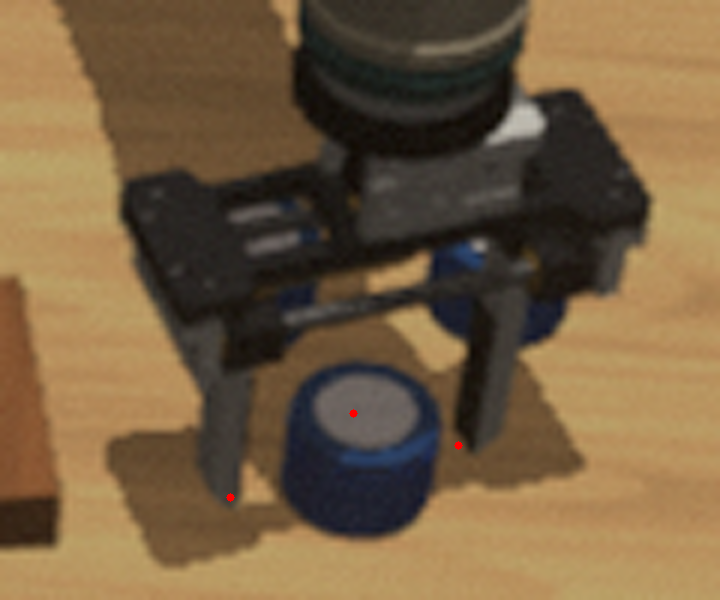

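The projected fingertips match the picture to about 1 px. The cap disc is about 4 mm to the +y side of the TCP, and its x lies between the two views' estimates. I'll shift 4 mm and grip.

jog_arm --force 30 --rows '[{"fingers": 0,"offset": [0.1,-0.4,0],"twist": [0,0,0]},{"fingers": 0,"offset": [0.1,-0.4,0],"twist": [0,0,0]},{"fingers": 255,"offset": [0.1,-0.4,0],"twist": [0,0,0]},{"fingers": 255,"offset": [0.1,-0.4,0],"twist": [0,0,0]},{"fingers": 255,"offset": [0.1,-0.4,0],"twist": [0,0,0]},{"fingers": 255,"offset": [0.1,-0.4,0],"twist": [0,0,0]},{"fingers": 255,"offset": [0.1,-0.4,0],"twist": [0,0,0]},{"fingers": 255,"offset": [0.1,-0.4,0],"twist": [0,0,0]}]'

```text
clock: 4.3
tool_pos: [0.432, 0.1285, 0.0195]
tool_rot: [-3.14, 0.006, 0.384]
contact_force: [1.1, -0.2, 0.3]
grip_width: 0.596
```

Run:
```python
from h import *
s=ctrl.state();print(s["tool_pos"],s["tool_rot"],s["grip_width"],s["contact_force"],s["ft_torque"])
```

```text
[0.43200433 0.12852803 0.01949434] [-3.13961446  0.00551551  0.38421625] 0.5955821953264822 [ 1.08099786 -0.19533112  0.30332219] [-0.13821613 -0.07143125  0.016622  ]
```

Gripped: opening 56 mm against the 57 mm cap. Lifting and carrying it over the housing.

jog_arm --rows '[{"fingers": 255,"offset": [0,0,-3],"twist": [0,0,0]},{"fingers": 255,"offset": [0,0,-7],"twist": [0,0,0]},{"fingers": 255,"offset": [0,0,-12],"twist": [0,0,0]},{"fingers": 255,"offset": [0,1,-17],"twist": [0,0,0]},{"fingers": 255,"offset": [0.5,4,-19],"twist": [0,0,0]},{"fingers": 255,"offset": [1,8,-19],"twist": [0,0,0]},{"fingers": 255,"offset": [1.5,12,-19],"twist": [0,0,0]},{"fingers": 255,"offset": [2,16,-19],"twist": [0,0,0]}]'

```text
clock: 5.3
tool_pos: [0.5116, -0.0134, 0.2089]
tool_rot: [-3.139, 0.006, 0.384]
contact_force: [0.7, 1.1, -0.8]
grip_width: 0.597
```

jog_arm --rows '[{"fingers": 255,"offset": [0.4,3.5,0],"twist": [0,0,0]},{"fingers": 255,"offset": [0.8,7,0],"twist": [0,0,0]},{"fingers": 255,"offset": [1.2,10,0],"twist": [0,0,0]},{"fingers": 255,"offset": [1.5,13,0],"twist": [0,0,0]},{"fingers": 255,"offset": [1.6,14.7,0],"twist": [0,0,0]},{"fingers": 255,"offset": [1.6,14.7,0],"twist": [0,0,0]},{"fingers": 255,"offset": [1.6,14.7,0],"twist": [0,0,0]},{"fingers": 255,"offset": [1.6,14.7,0],"twist": [0,0,0]}]'

```text
clock: 6.3
tool_pos: [0.5813, -0.1421, 0.2086]
tool_rot: [-3.139, 0.006, 0.386]
contact_force: [0.1, 0.5, -1.1]
grip_width: 0.596
```

Run:
```python
from h import *
s=ctrl.state();p=s["tool_pos"];y=s["tool_rot"][2];print(p,s["tool_rot"],s["grip_width"],s["contact_force"],s["ft_torque"],s["qpos"].round(2))
d=np.array([.581,-.143])-p[:2];print("need tool xy cm",100*(d@[np.cos(y),np.sin(y)]),100*(d@[np.sin(y),-np.cos(y)]))
b=vision.get_image("scene")[:,:,::-1];a=vision.get_image("top")[:,:,::-1]
cv2.imwrite("pics/scene3.png",b);cv2.imwrite("pics/top3.png",a)
B=cv2.resize(b[150:270,205:325],(600,600),interpolation=cv2.INTER_CUBIC);cv2.imwrite("pics/crop5.png",B)
```

```text
[ 0.58131124 -0.14211288  0.20861351] [-3.1385628   0.00603526  0.38632523] 0.5957022568596505 [ 0.06598174  0.4756016  -1.1321785 ] [-0.01873982 -0.01491098 -0.06060985] [ 0.3   0.57 -0.17  1.67  0.12  0.92 -1.1 ]
need tool xy cm -0.06225575319974462 0.07044647055739192
```

View pics/crop5.png

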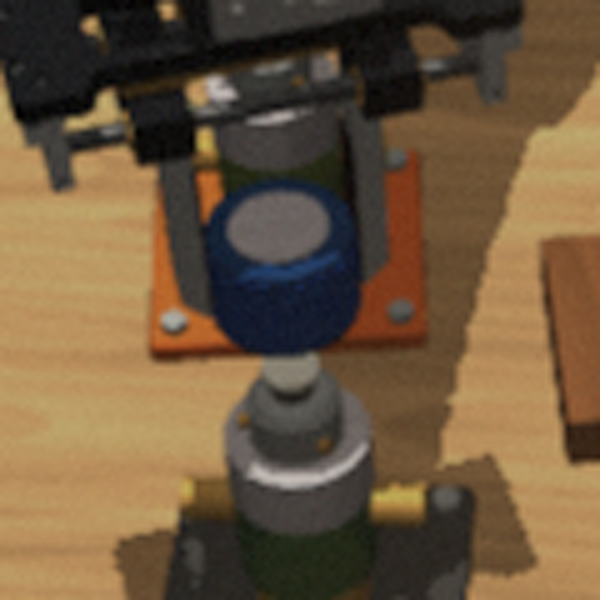

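The cap hangs straight above the neck: its disc is at scene (260.8,195.6) and the plunger at (263,224). I'll compare both in that same camera.

Run:
```python
from h import *
b=cv2.imread("pics/scene3.png");hsv=cv2.cvtColor(b,cv2.COLOR_BGR2HSV)
m=np.zeros((480,640),bool);m[184:207,246:276]=((hsv[...,1]<60)&(hsv[...,2]>80))[184:207,246:276]
t=max(blobs(m,50,900),key=lambda t:t[1][4]);print(t[0],t[1])
print("cap scene",plane("scene",*t[0],.229).round(4))
g0=cv2.cvtColor(cv2.imread("pics/scene0.png"),cv2.COLOR_BGR2HSV)
m=np.zeros((480,640),bool);m[217:230,255:272]=((g0[...,2]>150)&(g0[...,1]<60))[217:230,255:272]
t=max(blobs(m,20,900),key=lambda t:t[1][4]);print(t[0],t[1],"plunger scene",plane("scene",*t[0],.153).round(4))
```

```text
[260.01869159 195.0046729 ] [251 188  20  15 214]
cap scene [ 0.5789 -0.1428  0.229 ]
[262.52631579 222.72368421] [257 219  12   8  76] plunger scene [ 0.5773 -0.1439  0.153 ]
```

Both agree to about 1 mm. Lowering the cap over the neck to just above the pins.

jog_arm --rows '[{"fingers": 255,"offset": [-0.06,0.07,1.5],"twist": [0,0,0]},{"fingers": 255,"offset": [-0.06,0.07,3],"twist": [0,0,0]},{"fingers": 255,"offset": [-0.06,0.07,4],"twist": [0,0,0]},{"fingers": 255,"offset": [-0.06,0.07,4.5],"twist": [0,0,0]},{"fingers": 255,"offset": [-0.06,0.07,4.9],"twist": [0,0,0]},{"fingers": 255,"offset": [-0.06,0.07,5.3],"twist": [0,0,0]},{"fingers": 255,"offset": [-0.06,0.07,5.6],"twist": [0,0,0]},{"fingers": 255,"offset": [-0.06,0.07,5.6],"twist": [0,0,0]}]'

```text
clock: 7.4
tool_pos: [0.5803, -0.1436, 0.1526]
tool_rot: [-3.139, 0.007, 0.386]
contact_force: [-1.2, -0.4, -1.8]
grip_width: 0.598
```

It went on with no contact force, so the neck is inside the bore. Lowering onto the pins.

jog_arm --rows '[{"fingers": 255,"offset": [0.03,0,0.2],"twist": [0,0,0]},{"fingers": 255,"offset": [0.03,0,0.4],"twist": [0,0,0]},{"fingers": 255,"offset": [0.03,0,0.5],"twist": [0,0,0]},{"fingers": 255,"offset": [0.03,0,0.6],"twist": [0,0,0]},{"fingers": 255,"offset": [0.03,0,0.7],"twist": [0,0,0]},{"fingers": 255,"offset": [0.03,0,0.75],"twist": [0,0,0]},{"fingers": 255,"offset": [0.03,0,0.8],"twist": [0,0,0]},{"fingers": 255,"offset": [0.03,0,0.8],"twist": [0,0,0]}]'

```text
clock: 8.4
tool_pos: [0.5804, -0.1435, 0.1461]
tool_rot: [-3.139, 0.007, 0.386]
contact_force: [-5.4, 0.4, 10.3]
grip_width: 0.596
```

The cap stands on the pins: z 0.1461 against 0.1465 predicted, pressing about 10 N. Now I turn it under a light push, with yaw increasing because joint 7 has room that way.

jog_arm --rows '[{"fingers": 255,"offset": [-0.03,0,0.15],"twist": [0,0,-2.5]},{"fingers": 255,"offset": [-0.03,0,0.15],"twist": [0,0,-5]},{"fingers": 255,"offset": [-0.03,0,0.15],"twist": [0,0,-7.5]},{"fingers": 255,"offset": [-0.03,0,0.15],"twist": [0,0,-10]},{"fingers": 255,"offset": [-0.03,0,0.15],"twist": [0,0,-12.5]},{"fingers": 255,"offset": [-0.03,0,0.15],"twist": [0,0,-15]},{"fingers": 255,"offset": [-0.03,0,0.15],"twist": [0,0,-17.5]},{"fingers": 255,"offset": [-0.03,0,0.15],"twist": [0,0,-20]}]'

```text
clock: 9.4
tool_pos: [0.5806, -0.1438, 0.1461]
tool_rot: [-3.138, 0.005, 0.735]
contact_force: [-3.6, -0.3, 8.8]
grip_width: 0.592
```

```bash
python3 -c "
from h import *
s=ctrl.state();print(s['qpos'].round(2),s['tool_pos'],s['tool_rot'],s['contact_force'],s['ft_torque'])"
```

```text
[ 0.36  0.65 -0.26  1.73  0.22  0.8  -0.84] [ 0.58057116 -0.14375377  0.14605025] [-3.13824851  0.00474535  0.73504071] [-3.63294137 -0.308486    8.84740375] [ 0.06922582  0.92435846 -0.21323498]
```

jog_arm --rows '[{"fingers": 255,"offset": [0,0,0.15],"twist": [0,0,-3]},{"fingers": 255,"offset": [0,0,0.15],"twist": [0,0,-6]},{"fingers": 255,"offset": [0,0,0.15],"twist": [0,0,-9]},{"fingers": 255,"offset": [0,0,0.15],"twist": [0,0,-12]},{"fingers": 255,"offset": [0,0,0.15],"twist": [0,0,-15]},{"fingers": 255,"offset": [0,0,0.15],"twist": [0,0,-18]},{"fingers": 255,"offset": [0,0,0.15],"twist": [0,0,-21]},{"fingers": 255,"offset": [0,0,0.15],"twist": [0,0,-24]}]'

```text
clock: 10.4
tool_pos: [0.5809, -0.1439, 0.1458]
tool_rot: [-3.138, 0.003, 1.155]
contact_force: [-3.2, 0.6, 6.4]
grip_width: 0.593
```

jog_arm --rows '[{"fingers": 255,"offset": [0,0,0.15],"twist": [0,0,-3]},{"fingers": 255,"offset": [0,0,0.15],"twist": [0,0,-6]},{"fingers": 255,"offset": [0,0,0.15],"twist": [0,0,-9]},{"fingers": 255,"offset": [0,0,0.15],"twist": [0,0,-12]},{"fingers": 255,"offset": [0,0,0.15],"twist": [0,0,-15]},{"fingers": 255,"offset": [0,0,0.15],"twist": [0,0,-18]},{"fingers": 255,"offset": [0,0,0.15],"twist": [0,0,-21]},{"fingers": 255,"offset": [0,0,0.15],"twist": [0,0,-24]}]'

```text
clock: 11.4
tool_pos: [0.5816, -0.1449, 0.1446]
tool_rot: [-3.138, 0.002, 1.573]
contact_force: [-1.8, -1.9, 1.8]
grip_width: 0.595
```

It dropped 1.2 mm and the push fell to 2 N, so the keyways may have caught. Pushing down a little without turning, to test.

jog_arm --rows '[{"fingers": 255,"offset": [0,0,0.1],"twist": [0,0,0]},{"fingers": 255,"offset": [0,0,0.2],"twist": [0,0,0]},{"fingers": 255,"offset": [0,0,0.2],"twist": [0,0,0]},{"fingers": 255,"offset": [0,0,0.3],"twist": [0,0,0]},{"fingers": 255,"offset": [0,0,0.3],"twist": [0,0,0]},{"fingers": 255,"offset": [0,0,0.3],"twist": [0,0,0]},{"fingers": 255,"offset": [0,0,0.3],"twist": [0,0,0]},{"fingers": 255,"offset": [0,0,0.3],"twist": [0,0,0]}]'

```text
clock: 12.4
tool_pos: [0.5821, -0.1451, 0.1438]
tool_rot: [-3.14, 0.003, 1.571]
contact_force: [-5.5, 0.9, 14.4]
grip_width: 0.597
```

It's ambiguous: 2.7 mm below the pin height at 14 N could be a partial drop or the cap creeping in the grip. I'll firm up the grip and keep turning slightly under the push.

jog_arm --force 50 --rows '[{"fingers": 255,"offset": [0,0,0.1],"twist": [0,0,0]},{"fingers": 255,"offset": [-0.05,0,0.1],"twist": [0,0,-1]},{"fingers": 255,"offset": [-0.05,0,0.1],"twist": [0,0,-3]},{"fingers": 255,"offset": [-0.05,0,0.1],"twist": [0,0,-5]},{"fingers": 255,"offset": [-0.05,0,0.1],"twist": [0,0,-7]},{"fingers": 255,"offset": [-0.05,0,0.1],"twist": [0,0,-9]},{"fingers": 255,"offset": [-0.05,0,0.1],"twist": [0,0,-11]},{"fingers": 255,"offset": [-0.05,0,0.1],"twist": [0,0,-13]}]'

```text
clock: 13.4
tool_pos: [0.5832, -0.1447, 0.1459]
tool_rot: [3.141, 0.003, 1.797]
contact_force: [-5.8, 1.4, 17.9]
grip_width: 0.589
```

Run:
```python
from h import *
s=ctrl.state();print(s['qpos'].round(2),s['tool_pos'],s['tool_rot'],s['contact_force'],s['ft_torque'])
b=vision.get_image("scene")[:,:,::-1];a=vision.get_image("top")[:,:,::-1]
cv2.imwrite("pics/scene6.png",b);cv2.imwrite("pics/top6.png",a)
B=cv2.resize(b[180:290,215:325],(600,600),interpolation=cv2.INTER_CUBIC);cv2.imwrite("pics/crop6.png",B)
```

```text
[ 0.53  0.69 -0.55  1.72  0.47  0.86  0.  ] [ 0.58319431 -0.14467462  0.14585456] [3.14111053e+00 3.09232903e-03 1.79695281e+00] [-5.76585544  1.40977344 17.92863979] [ 0.29811319  1.52928172 -0.33148708]
```

View pics/crop6.png

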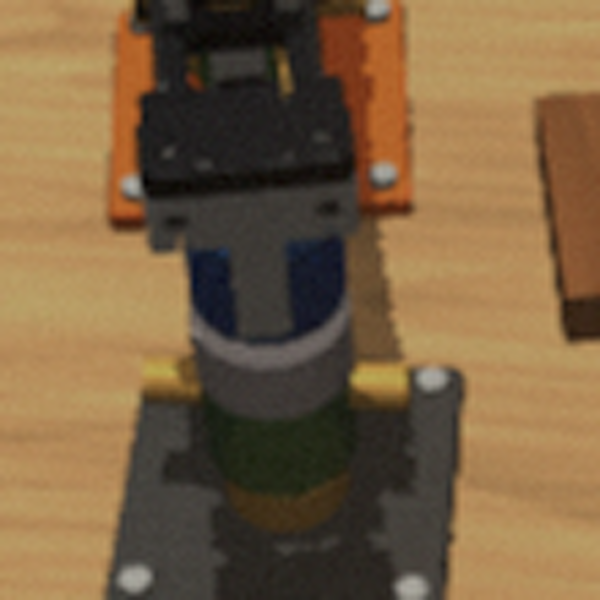

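z rose again (0.1438→0.1459) with 20° more turn, so the pins had been at a keyway edge near yaw 1.57 and rode out; the window centre is about yaw 1.45. The TCP drift also shows the cap sits 2 mm along tool +x, giving a neck axis of about (0.5826,-0.1426). In the picture the cap stands close above the seat, with its lower edge near (270,345) in the crop. Turning back 20° while pressing.

jog_arm --rows '[{"fingers": 255,"offset": [0,-0.03,0.1],"twist": [0,0,4]},{"fingers": 255,"offset": [0,-0.05,0.1],"twist": [0,0,8]},{"fingers": 255,"offset": [0,-0.07,0.15],"twist": [0,0,12]},{"fingers": 255,"offset": [0,-0.09,0.2],"twist": [0,0,15]},{"fingers": 255,"offset": [0,-0.09,0.25],"twist": [0,0,17.5]},{"fingers": 255,"offset": [0,-0.09,0.3],"twist": [0,0,19.5]},{"fingers": 255,"offset": [0,-0.09,0.4],"twist": [0,0,20]},{"fingers": 255,"offset": [0,-0.09,0.4],"twist": [0,0,20]}]'

```text
clock: 14.5
tool_pos: [0.5822, -0.145, 0.1416]
tool_rot: [3.14, 0.003, 1.448]
contact_force: [-2.7, -1.0, 1.4]
grip_width: 0.592
```

It dropped 4.3 mm with almost no force, so the keyways are over the pins. Pushing home.

jog_arm --rows '[{"fingers": 255,"offset": [0,0,0.2],"twist": [0,0,0]},{"fingers": 255,"offset": [0,0,0.4],"twist": [0,0,0]},{"fingers": 255,"offset": [0,0,0.55],"twist": [0,0,0]},{"fingers": 255,"offset": [0,0,0.7],"twist": [0,0,0]},{"fingers": 255,"offset": [0,0,0.8],"twist": [0,0,0]},{"fingers": 255,"offset": [0,0,0.9],"twist": [0,0,0]},{"fingers": 255,"offset": [0,0,1.0],"twist": [0,0,0]},{"fingers": 255,"offset": [0,0,1.0],"twist": [0,0,0]}]'

```text
clock: 15.5
tool_pos: [0.5823, -0.145, 0.1345]
tool_rot: [3.14, 0.004, 1.448]
contact_force: [-7.8, -0.2, 23.4]
grip_width: 0.594
```

z is 0.1345, exactly the predicted home height, at 23 N: about 10 N spring and the rest on the seat. I'll push a little more with full grip; if it is home, only the force should rise.

jog_arm --force 60 --rows '[{"fingers": 255,"offset": [0,0,0.3],"twist": [0,0,0]},{"fingers": 255,"offset": [0,0,0.3],"twist": [0,0,0]},{"fingers": 255,"offset": [0,0,0.35],"twist": [0,0,0]},{"fingers": 255,"offset": [0,0,0.35],"twist": [0,0,0]},{"fingers": 255,"offset": [0,0,0.4],"twist": [0,0,0]},{"fingers": 255,"offset": [0,0,0.4],"twist": [0,0,0]},{"fingers": 255,"offset": [0,0,0.4],"twist": [0,0,0]},{"fingers": 255,"offset": [0,0,0.4],"twist": [0,0,0]}]'

```text
clock: 16.5
tool_pos: [0.5823, -0.1451, 0.1345]
tool_rot: [3.139, 0.006, 1.448]
contact_force: [-10.7, -0.3, 30.5]
grip_width: 0.589
```

Run:
```python
from h import *
s=ctrl.state();print(s['tool_pos'],s['tool_rot'],s['contact_force'],s['ft_torque'],s['grip_width'])
b=vision.get_image("scene")[:,:,::-1];a=vision.get_image("top")[:,:,::-1]
cv2.imwrite("pics/scene7.png",b);cv2.imwrite("pics/top7.png",a)
o=cv2.imread("pics/scene6.png")
f=lambda i:cv2.resize(i[210:270,240:300],(400,400),interpolation=cv2.INTER_CUBIC)
cv2.imwrite("pics/crop7.png",np.hstack([f(o),f(b)]))
```

```text
[ 0.58226904 -0.14505801  0.13445229] [3.13865532 0.0060309  1.44793832] [-10.65750138  -0.30330811  30.4519453 ] [ 0.00442329  2.93400182 -0.01164795] 0.5893712574710398
```

View pics/crop7.png

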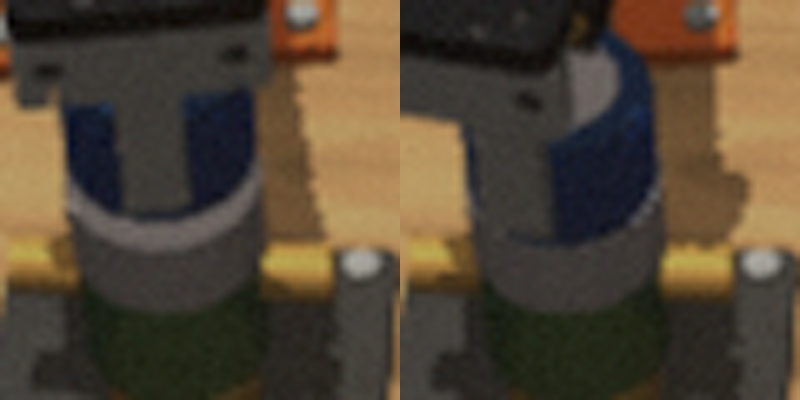

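The left half shows the cap up on the pins with the bright seat ring exposed; the right half shows it flush on the head with no ring left. z stayed at 0.1345 while the force rose to 30 N, which is a hard stop on the seat. Handing in while still holding.

```bash
python3 -c "
from rig import ctrl
print(ctrl.close_job()); s=ctrl.state(); print(s['clock'],s['tool_pos'],s['contact_force'])"
```

```text
the job is handed in; nothing more can be done
None
the job is handed in; nothing more can be done
```

The blue cap is fitted and sitting home on the dark-footed housing. I handed the job in with the gripper still holding it down, at about 17 s of the 54 s allowed. I took the cap farthest from the base, set it over the neck and turned it about 80° under a light push. It overshot the keyways, so I came back 20°; it then dropped over the pins and I pushed it down.

**Last checks**
- **Height:** the tool stood at z = 0.1345 m, within 0.5 mm of the height expected with the cap seated. It did not move when the push rose from 23 N to 30 N.
- **Picture:** the cap is flush on the head, with no seat ring showing.
- **Grip:** the opening reads about 55 mm at the 60 N setting, so it is still holding the cap.

**Disagreements**
- **Cap position:** the two cameras differed by about 6 mm in x on the cap, so I gripped it about 2 mm off centre. I corrected for that while turning.
- **Sideways force:** a sideways force of about 11 N remained under the final push.

I did not check the other things on the bench with a full view at the end. The moves kept clear of them.

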